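# Rack the lacquered handles in reverse order in the pocket rack

### The arm

A 6-joint arm with a two-finger parallel gripper is mounted at the origin on the work surface. World frame = base frame: x ahead of the robot, y to its left, z up, the work surface at z = 0. Lengths are in mm, angles in rad, forces in N, time in s.
With the tool pointing down it reaches from about 300 to 1000 mm from the base axis. Payload 5.1 kg.
Tool frame: the origin (TCP) lies between the finger pads; the fingertips stand robot.tip_reach ahead of it and the grasp point (between the pads) lies 8 mm behind it (robot.tip_reach is the distance from the TCP to the fingertips, in mm); z points along the fingers, y is the direction in which the jaws open and shut (so a half turn about z gives the same grasp; the last joint's range is limited). The gripper opens to 95 mm and grips with 3 to 60 N. Pads are 20 mm wide; open, the fingers measure 119 mm over their backs; the gripper's body (75 mm by 180 mm) begins 59 mm behind the grasp point.
Start: joints at [-1.286, 0.124, 1.65, -0, 1.367, -0.083], TCP at [233.684, -606.528, 225.656] pointing down, gripper open.
Joint ranges: [-2.61, 2.61], [-1.02, 2.33], [0.03, 2.71], [-1.35, 4.49], [0.32, 2.68], [-2.91, 2.91]. Speed limits (rad/s): [2.57, 2.57, 3.14, 3.14, 3.14, 3.14].

### API

Orientations are given as a unit quaternion [w, x, y, z].
In Python, from station import robot gives the robot as it stands. The module is installed in compiled form; this text tells all that it offers. Calls block until the motion is done:
- robot.move_pose(position, orientation): joint-space move of the TCP to a pose.
- robot.move_straight(position, speed=150, attitude=None, contact_N=None): straight line of the TCP; attitude=None keeps the orientation; speed is the mean speed in mm/s. With contact_N (N) it stops when the force on the tool has changed by that much, and returns True; else False.
- robot.goto_joints(angles): joint-space move.
- robot.release() and robot.close_gripper(): open the fingers fully, or close them until they stop; the grip force is fixed at half the most.
- robot.pause(seconds).
- robot.ik(position, orientation): joint angles nearest the present ones, or None.
- robot.state(): the state.
- robot.read_camera(name): name is "side" or "top" or "wrist"; returns the picture (480x640x3 uint8, red, green, blue); there is no depth.
- robot.calibration(name): a dict with "fov_y" (degrees; the focal length in pixels is half the picture's height over the tangent of half this angle, whatever the lens; pixels are square), "cx", "cy" (the principal point, pixels), "distortion" ([k1, k2, p1, p2, k3] as OpenCV has them; the pictures are not rectified), "R" (3x3) and "t" (3): a world point X has camera coordinates R X + t. Camera axes: x right, y down, z forward; pixel columns grow to the right and rows downward; lengths in mm; the calibration is good to about 2 mm. A picture is of the moment at which its call begins: read the wrist's pose just before it. calibration takes no time and is no camera call; for the wrist camera it gives the pose at the moment of the call.
A pose or a line that the arm cannot do raises robot.Unreachable and nothing moves.
- robot.close_job(): hands the job in, once; it reports no verdict.
The state is a dict: "time_s": time; "joints": joint angles; "qd": joint speeds; "effort": joint torques, N m; "tool_pos": TCP position; "tcp_rot": TCP orientation; "force": force on the tool from outside, world axes, zero at the start; "torque": the same for the moment, N m; "grip_width": opening from 0.0 (shut) to 1.0 (fully open).
Only numpy, scipy, OpenCV 4.12 (cv2) and the standard library are available. Lean on these libraries where they do the work, as an engineer would, in place of code of your own. Each camera call takes 0.05 s, during which the arm holds its last target.

### The job

Move the four lacquered tool handles from the saddles on the steel drying board into the wooden pocket rack, one to a pocket, in reverse order: the handle that starts next to the drying board's yellow end goes into the pocket farthest from the pocket rack's yellow end, and so on, so that the one that starts farthest from yellow ends up next to yellow. Leave all four standing upright on the pocket floors, and do not drop or tip any over on the way.

Things in the scene. Friction and masses are not known exactly. Their poses are not given: they have to be found in the camera images.
- handle_red: loose turned wooden tool handle standing upright, top lacquered red, small brass stud on top; 115 mm tall, 80 to 145 g. Origin: centre of its flat butt (underside), z up. Butt 40 mm across for the lowest 12 mm, tapering to a straight round grip 30 mm across from 34 to 97 mm above the butt, then a shoulder; stud 10 mm across at 105 to 115 mm. Starts in saddle_red, any yaw.
- handle_blue: loose turned wooden tool handle standing upright, top lacquered blue, small brass stud on top; 115 mm tall, 80 to 145 g. Origin: centre of its flat butt (underside), z up. Butt 40 mm across for the lowest 12 mm, tapering to a straight round grip 30 mm across from 34 to 97 mm above the butt, then a shoulder; stud 10 mm across at 105 to 115 mm. Starts in saddle_blue, any yaw.
- handle_green: loose turned wooden tool handle standing upright, top lacquered green, small brass stud on top; 115 mm tall, 80 to 145 g. Origin: centre of its flat butt (underside), z up. Butt 40 mm across for the lowest 12 mm, tapering to a straight round grip 30 mm across from 34 to 97 mm above the butt, then a shoulder; stud 10 mm across at 105 to 115 mm. Starts in saddle_green, any yaw.
- handle_white: loose turned wooden tool handle standing upright, top lacquered white, small brass stud on top; 115 mm tall, 80 to 145 g. Origin: centre of its flat butt (underside), z up. Butt 40 mm across for the lowest 12 mm, tapering to a straight round grip 30 mm across from 34 to 97 mm above the butt, then a shoulder; stud 10 mm across at 105 to 115 mm. Starts in saddle_white, any yaw.
- saddle_red: red square saddle fixed on the drying board, 60 x 60 mm, floor 4 mm thick, rim 3 mm thick and 14 mm high; it never moves during the job, so it shows where handle_red stood at the start. Origin: centre of its underside, 12 mm above the table; same yaw as the board. The handle's butt starts 4 mm above this origin (16 mm above the table), up to 5 mm off its centre.
- saddle_blue: blue square saddle fixed on the drying board, 60 x 60 mm, floor 4 mm thick, rim 3 mm thick and 14 mm high; it never moves during the job, so it shows where handle_blue stood at the start. Origin: centre of its underside, 12 mm above the table; same yaw as the board. The handle's butt starts 4 mm above this origin (16 mm above the table), up to 5 mm off its centre.
- saddle_green: green square saddle fixed on the drying board, 60 x 60 mm, floor 4 mm thick, rim 3 mm thick and 14 mm high; it never moves during the job, so it shows where handle_green stood at the start. Origin: centre of its underside, 12 mm above the table; same yaw as the board. The handle's butt starts 4 mm above this origin (16 mm above the table), up to 5 mm off its centre.
- saddle_white: white square saddle fixed on the drying board, 60 x 60 mm, floor 4 mm thick, rim 3 mm thick and 14 mm high; it never moves during the job, so it shows where handle_white stood at the start. Origin: centre of its underside, 12 mm above the table; same yaw as the board. The handle's butt starts 4 mm above this origin (16 mm above the table), up to 5 mm off its centre.
- drying_board: fixed dark steel board 76 x 310 mm, 12 mm thick, with the four saddles in a row along its own y, at y = -99, -33, +33, +99 mm in shuffled order; yellow end block (30 mm high) at its +y end, always towards the robot's left (row within 9 degrees of world y). Origin: centre of its underside, on the table. It may be the nearer or the farther of the two racks.
- pocket_rack: fixed light wooden rack 76 x 310 mm with four empty pockets in a row along its own y, at x = 0, y = -99, -33, +33, +99 mm; each 59 x 59 mm inside, dark floor 16 mm above the table, walls to 30 mm (14 mm deep); yellow end block (34 mm high) at its +y end, always towards the robot's left (row within 9 degrees of world y). Origin: centre of its underside, on the table.
Mind the look-alikes: they are no part of the job. What is shaped like the handle_green but purple is not meant.

How it is judged (in metres and radians):
At the end, for the whole second after the job is handed in: each handle stands in the pocket that mirrors its saddle's place counted from the yellow ends (1st to 4th, 2nd to 3rd, 3rd to 2nd, 4th to 1st): butt within 13 mm of the pocket centre along each rack axis and 6 mm of the pocket floor, upright within 0.1 rad, at rest (0.02 m/s), released (((y of saddle_red in the frame of drying_board between -0.119 and -0.079 m and y of handle_red in the frame of pocket_rack between 0.086 and 0.112 m) or (y of saddle_red in the frame of drying_board between -0.053 and -0.013 m and y of handle_red in the frame of pocket_rack between 0.02 and 0.046 m) or (y of saddle_red in the frame of drying_board between 0.013 and 0.053 m and y of handle_red in the frame of pocket_rack between -0.046 and -0.02 m) or (y of saddle_red in the frame of drying_board between 0.079 and 0.119 m and y of handle_red in the frame of pocket_rack between -0.112 and -0.086 m)) and x of handle_red in the frame of pocket_rack between -0.013 and 0.013 m and z of handle_red in the frame of pocket_rack between 0.01 and 0.022 m and angle between each of handle_red, handle_blue, handle_green, handle_white's own z axis and vertical below 0.1 rad and linear speed of each of handle_red, handle_blue, handle_green, handle_white below 0.02 m/s and contact force between the fingers and handle_red below 0.05 N and ((y of saddle_blue in the frame of drying_board between -0.119 and -0.079 m and y of handle_blue in the frame of pocket_rack between 0.086 and 0.112 m) or (y of saddle_blue in the frame of drying_board between -0.053 and -0.013 m and y of handle_blue in the frame of pocket_rack between 0.02 and 0.046 m) or (y of saddle_blue in the frame of drying_board between 0.013 and 0.053 m and y of handle_blue in the frame of pocket_rack between -0.046 and -0.02 m) or (y of saddle_blue in the frame of drying_board between 0.079 and 0.119 m and y of handle_blue in the frame of pocket_rack between -0.112 and -0.086 m)) and x of handle_blue in the frame of pocket_rack between -0.013 and 0.013 m and z of handle_blue in the frame of pocket_rack between 0.01 and 0.022 m and contact force between the fingers and handle_blue below 0.05 N and ((y of saddle_green in the frame of drying_board between -0.119 and -0.079 m and y of handle_green in the frame of pocket_rack between 0.086 and 0.112 m) or (y of saddle_green in the frame of drying_board between -0.053 and -0.013 m and y of handle_green in the frame of pocket_rack between 0.02 and 0.046 m) or (y of saddle_green in the frame of drying_board between 0.013 and 0.053 m and y of handle_green in the frame of pocket_rack between -0.046 and -0.02 m) or (y of saddle_green in the frame of drying_board between 0.079 and 0.119 m and y of handle_green in the frame of pocket_rack between -0.112 and -0.086 m)) and x of handle_green in the frame of pocket_rack between -0.013 and 0.013 m and z of handle_green in the frame of pocket_rack between 0.01 and 0.022 m and contact force between the fingers and handle_green below 0.05 N and ((y of saddle_white in the frame of drying_board between -0.119 and -0.079 m and y of handle_white in the frame of pocket_rack between 0.086 and 0.112 m) or (y of saddle_white in the frame of drying_board between -0.053 and -0.013 m and y of handle_white in the frame of pocket_rack between 0.02 and 0.046 m) or (y of saddle_white in the frame of drying_board between 0.013 and 0.053 m and y of handle_white in the frame of pocket_rack between -0.046 and -0.02 m) or (y of saddle_white in the frame of drying_board between 0.079 and 0.119 m and y of handle_white in the frame of pocket_rack between -0.112 and -0.086 m)) and x of handle_white in the frame of pocket_rack between -0.013 and 0.013 m and z of handle_white in the frame of pocket_rack between 0.01 and 0.022 m and contact force between the fingers and handle_white below 0.05 N); the robot touches nothing.
It fails at once if a handle was tipped over (leaning more than 0.5 rad) (angle between any of handle_red, handle_blue, handle_green, handle_white's own z axis and vertical above 0.5 rad).
It fails at once if a handle was dropped or thrown (moving faster than 0.7 m/s while no finger touches it, a fall of about 25 mm) ((linear speed of handle_red above 0.7 m/s and contact force between the fingers and handle_red below 0.01 N) or (linear speed of handle_blue above 0.7 m/s and contact force between the fingers and handle_blue below 0.01 N) or (linear speed of handle_green above 0.7 m/s and contact force between the fingers and handle_green below 0.01 N) or (linear speed of handle_white above 0.7 m/s and contact force between the fingers and handle_white below 0.01 N)).
It also fails if it takes over 109 s, if anything falls off the work surface, if the arm or the gripper's body presses on something with over 40 N, if the wrist force passes 120 N, or if a joint passes its speed limit or range.

## Working session

There is one attempt and no reset: what is moved stays moved. The work goes in short steps, each a Python script; the robot and the scene stay as the last script left them, time stands still between calls to the robot, and variables do not carry over. Pictures are saved under pics/ and viewed, and the job is handed in when it is done.

```bash
mkdir -p pics; ls; python3 - <<'E'
from station import robot
import cv2
print(robot.state()); print(robot.tip_reach)
for n in ("top","side","wrist"):
    c=robot.calibration(n); print(n,c)
    im=robot.read_camera(n); cv2.imwrite(f"pics/{n}0.png",im[:,:,::-1])
E
```

```text
pics
{'time_s': 0.0, 'joints': array([-1.28560348e+00,  1.24516552e-01,  1.65166284e+00,  4.37250781e-05,
        1.36751577e+00, -8.26111409e-02]), 'qd': array([-0.00033145, -0.00016802, -0.0016514 ,  0.00113885, -0.00023554,
       -0.0001484 ]), 'effort': array([ 1.15082374e-03, -4.17601740e+01, -3.59930027e+01,  7.74837518e-02,
        4.91545186e-02, -1.86257062e-04]), 'tool_pos': array([ 233.52068859, -605.93808011,  224.38622838]), 'tcp_rot': array([-1.04802881e-03,  9.83137900e-01,  1.82862691e-01, -8.50022561e-05]), 'force': array([ 0.29743388, -0.29332943, -0.43711932]), 'torque': array([ 0.0061575 ,  0.02263094, -0.03617788]), 'grip_width': 0.9966184491747527}
11.0
top {'fov_y': 49.536062883328235, 'cx': 324.8649918175227, 'cy': 239.55461433455352, 'distortion': array([-0.06897639,  0.        ,  0.        ,  0.        ,  0.        ]), 'R': array([[ 0.00556839, -0.99996437, -0.00634462],
       [-0.99651471, -0.00502087, -0.08326596],
       [ 0.08323114,  0.00678616, -0.99650716]]), 't': array([  4.05251669, 541.46623196, 634.87053382])}
side {'fov_y': 45.641625704311224, 'cx': 330.82126958942524, 'cy': 239.8964045949295, 'distortion': array([-0.01680868,  0.        ,  0.        ,  0.        ,  0.        ]), 'R': array([[ 0.68599413, -0.72741965, -0.01651379],
       [-0.54557788, -0.49922645, -0.6731402 ],
       [ 0.48141129,  0.47077979, -0.73933049]]), 't': array([-386.56683343,  323.92182921,  549.8670672 ])}
wrist {'fov_y': 59.40621964209053, 'cx': 317.326341182012, 'cy': 243.52466637784536, 'distortion': array([-0.09251519,  0.        ,  0.        ,  0.        ,  0.        ]), 'R': array([[ 0.35838978, -0.9335707 , -0.00158693],
       [-0.89808175, -0.34522911,  0.27251796],
       [-0.25496263, -0.09624246, -0.96214939]]), 't': array([-649.90458374,  -30.13703424,  390.41315854])}
```

View pics/top0.png

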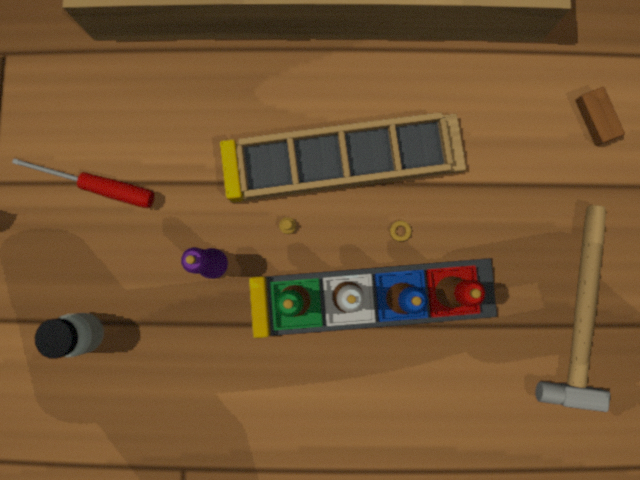

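View pics/side0.png

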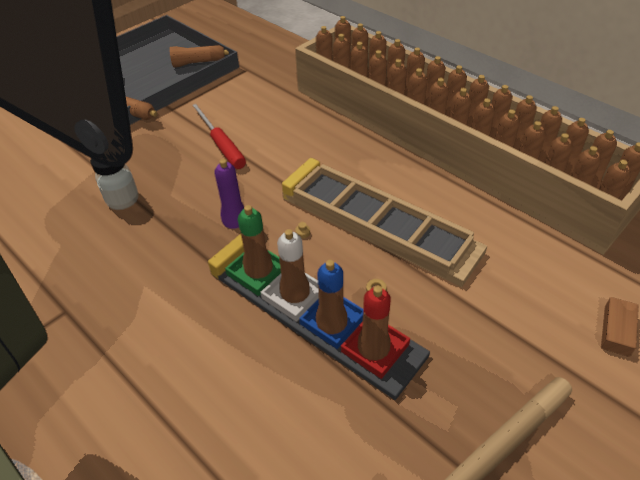

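Order from the yellow end is green, white, blue and red. The board is the nearer rack, with green's stud near (289,304) and red's near (476,293) in the top view. I'll zoom in to measure.

```bash
python3 - <<'E'
import cv2
im=cv2.imread("pics/top0.png")
def z(n,x0,y0,w,h,s):
    c=cv2.resize(im[y0:y0+h,x0:x0+w],None,fx=s,fy=s,interpolation=cv2.INTER_CUBIC)
    for i in range(0,w,20): cv2.putText(c,str(x0+i),(i*s,10),0,.35,(255,255,255),1); cv2.line(c,(i*s,12),(i*s,18),(255,255,255),1)
    for i in range(0,h,20): cv2.putText(c,str(y0+i),(0,i*s+4),0,.35,(255,255,255),1)
    c=cv2.convertScaleAbs(c,alpha=1.6)
    cv2.imwrite(n,c)
z("pics/z_board.png",240,250,264,100,3)
z("pics/z_rack.png",212,105,264,100,3)
E
```

```text
(no output)
```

View pics/z_board.png

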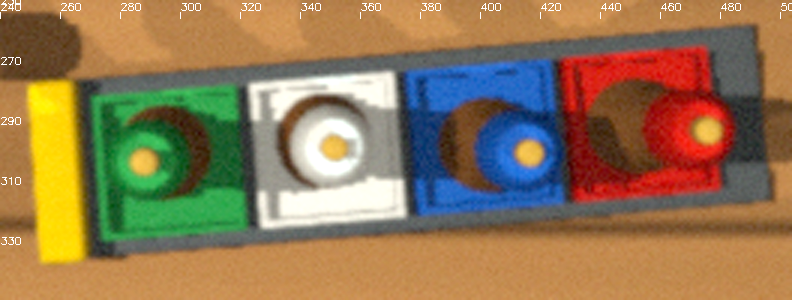

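View pics/z_rack.png

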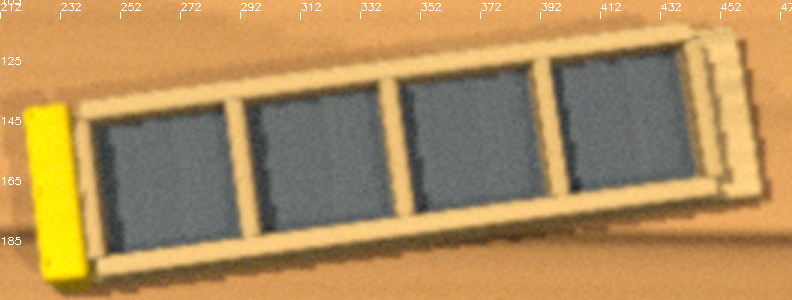

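```bash
cat > h.py <<'E'
import numpy as np, cv2
from scipy.optimize import least_squares
def K(c,h=480):
    f=h/2/np.tan(np.radians(c["fov_y"])/2); return np.array([[f,0,c["cx"]],[0,f,c["cy"]],[0,0,1.]])
def proj(c,X):
    return cv2.projectPoints(np.asarray(X,float).reshape(-1,3),cv2.Rodrigues(np.array(c["R"]))[0],np.array(c["t"]),K(c),np.array(c["distortion"]))[0][:,0]
def unproj(c,uv,z):
    n=cv2.undistortPoints(np.asarray(uv,float).reshape(-1,1,2),K(c),np.array(c["distortion"]))[:,0]
    R=np.array(c["R"]);o=-R.T@np.array(c["t"]); d=np.c_[n,np.ones(len(n))]@R
    return o+d*((z-o[2])/d[:,2])[:,None]
def T(p,X):
    X=np.asarray(X,float);c,s=np.cos(p[2]),np.sin(p[2])
    return np.c_[p[0]+c*X[:,0]-s*X[:,1],p[1]+s*X[:,0]+c*X[:,1],X[:,2]]
def fit(c,X,uv,p0):
    r=least_squares(lambda p:(proj(c,T(p,X))-uv).ravel(),p0,x_scale=[100,100,.1]);return r.x,r.fun.reshape(-1,2)
def brass(im):
    hsv=cv2.cvtColor(im,cv2.COLOR_RGB2HSV);return hsv
E
cat > m.py <<'E'
from h import *
from station import robot
c=robot.calibration("top"); im=cv2.imread("pics/top0.png")
b=lambda x,y:(240+x/3-.33,250+y/3-.33); r=lambda x,y:(212+x/3-.33,105+y/3-.33)
# saddles: outer rim corners at z=26 (x fwd = up in picture, +y = left)
X=[[30,129,26],[-30,129,26],[30,-129,26],[-30,-129,26],[30,63-126+66,26],[-30,3,26]]
uv=np.array([b(92,96),b(105,240),b(706,46),b(722,187),b(404,73),b(417,215)])
X[4]=[30,-3,26];X[5]=[-30,-3,26]
pb,e=fit(c,X,uv,[500,0,0]);print("board",pb,np.degrees(pb[2]),"\n",e)
Xr=[[29.5,0,30],[-29.5,0,30],[29.5,66,30],[-29.5,66,30],[29.5,-66,30],[-29.5,-66,30]]
uvr=np.array([r(389,82),r(404,214),r(234,100),r(251,235),r(541,60),r(559,194)])
pr,e=fit(c,Xr,uvr,[700,0,0]);print("rack",pr,np.degrees(pr[2]),"\n",e)
st=np.array([b(144,162),b(334,148),b(529,153),b(708,130)])
S=unproj(c,st,131);print("studs",S)
a=np.array([np.cos(pb[2]),np.sin(pb[2])]);d=S[:,:2]-pb[:2];print("in board frame",np.c_[d@a,d@[-a[1],a[0]]])
print("pockets",T(pr,[[0,y,16] for y in(99,33,-33,-99)]))
print("bin edge",unproj(c,[[320,38],[320,8]],0),unproj(c,[[320,8]],100), "purple",unproj(c,[[192,260]],115))
big=cv2.resize(im,None,fx=3,fy=3)
def dr(P,col):
    for k in (0,):
        q=np.round(proj(c,P)*3+1).astype(int);cv2.polylines(big,[q.reshape(-1,1,2)],True,col,1)
for y in(99,33,-33,-99):
    dr(T(pb,[[30,y+30,26],[-30,y+30,26],[-30,y-30,26],[30,y-30,26]]),(255,0,255))
    dr(T(pr,[[29.5,y+29.5,30],[-29.5,y+29.5,30],[-29.5,y-29.5,30],[29.5,y-29.5,30]]),(255,0,255))
    dr(T(pr,[[29.5,y+29.5,16],[-29.5,y+29.5,16],[-29.5,y-29.5,16],[29.5,y-29.5,16]]),(255,255,0))
cv2.imwrite("pics/ov.png",big[300:900,600:1400+50][:, :800]); cv2.imwrite("pics/ov.png",cv2.convertScaleAbs(big[310:1020,630:1500],alpha=1.5)[:, :] if 0 else cv2.resize(cv2.convertScaleAbs(big[310:1020,630:1500],alpha=1.5),(720,588)))
E
python3 m.py
```

```text
board [ 4.69125175e+02 -5.60455608e+01  8.79712265e-02] 5.040379994456668 
 [[-0.20582148  0.2014275 ]
 [-0.90757354  0.38143755]
 [-0.13000386 -0.27908679]
 [-0.59337152  0.55026159]
 [ 0.93823295 -0.83472547]
 [ 0.8901221  -0.03340185]]
rack [ 6.50339595e+02 -1.65773268e+01  1.34895914e-01] 7.728966544782186 
 [[-0.59135175 -0.77364268]
 [ 0.58024885  0.34162353]
 [-0.25414466 -0.15204209]
 [-0.23086032  0.05056538]
 [-0.07700317  0.10353208]
 [ 0.56452485  0.40425395]]
studs [[ 464.89047982   44.71702488  131.        ]
 [ 470.14421775  -21.49217666  131.        ]
 [ 468.67805499  -89.55758742  131.        ]
 [ 476.82256064 -152.59466165  131.        ]]
in board frame [[  4.6344598  100.74499045]
 [  4.05088667  34.33023627]
 [ -3.38968393 -33.34315352]
 [ -0.81497172 -96.85202342]]
pockets [[ 637.02536457   81.5232913    16.        ]
 [ 645.90151787   16.12287921   16.        ]
 [ 654.77767118  -49.27753289   16.        ]
 [ 663.65382448 -114.67794499   16.        ]]
bin edge [[819.63355717  15.26421755   0.        ]
 [863.54303473  15.56689958   0.        ]] [[807.944437    13.63345047 100.        ]] purple [[510.64926418 150.85329787 115.        ]]
```

```bash
ls pics
```

```text
ov.png
side0.png
top0.png
wrist0.png
z_board.png
z_rack.png
```

View pics/ov.png

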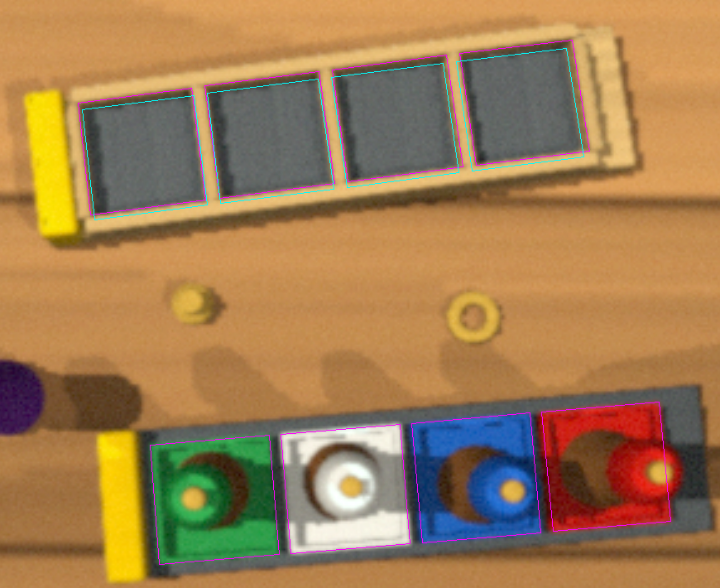

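```bash
cat > plan.py <<'E'
import numpy as np
pb=[469.13,-56.05,.08797]; pr=[650.34,-16.58,.1349]
studs={"green":(464.9,44.7),"white":(470.1,-21.5),"blue":(468.7,-89.6),"red":(476.8,-152.6)}
pock={"red":(637.0,81.5),"blue":(645.9,16.1),"white":(654.8,-49.3),"green":(663.7,-114.7)}
def q(th,sgn=1):
    a=sgn*np.pi/2+th; return [0,np.cos(a/2),np.sin(a/2),0]
E
python3 - <<'E'
from h import *; from plan import *
from station import robot
c=robot.calibration("side"); im=cv2.imread("pics/side0.png")
for n,s in studs.items():
    u=proj(c,[[*s,131]])[0]; print(n,u); cv2.drawMarker(im,tuple(np.round(u).astype(int)),(255,0,255),0,6)
for p in pock.values(): cv2.drawMarker(im,tuple(np.round(proj(c,[[*p,16]])[0]).astype(int)),(255,0,255),0,6)
cv2.imwrite("pics/side_ov.png",cv2.resize(im[140:380,190:500],None,fx=2.5,fy=2.5))
for sg in(1,-1):
  for n in studs:
    for P,th in((studs[n],pb[2]),(pock[n],pr[2])):
      for z in(83,240):
        j=robot.ik([*P,z],q(th,sg)); print(sg,n,z,None if j is None else np.round(j,2))
E
```

```text
green [247.22553305 207.04364299]
white [287.6955468 231.3723525]
blue [329.00407151 262.08282979]
red [376.90548524 288.25399957]
1 green 83 [-0.02 -0.15  2.18 -0.    1.12 -0.11]
1 green 240 [-0.02 -0.31  2.03 -0.    1.42 -0.11]
1 green 83 [-0.25  0.29  1.7  -0.    1.14 -0.39]
1 green 240 [-0.25  0.17  1.58 -0.    1.4  -0.39]
1 white 83 [-0.16 -0.14  2.17 -0.    1.12 -0.25]
1 white 240 [-0.16 -0.3   2.02 -0.    1.42 -0.25]
1 white 83 [-0.16  0.26  1.75 -0.    1.14 -0.29]
1 white 240 [-0.16  0.13  1.62 -0.    1.39 -0.29]
1 blue 83 [-0.3  -0.13  2.15 -0.    1.12 -0.39]
1 blue 240 [-0.3  -0.28  2.01 -0.    1.42 -0.39]
1 blue 83 [-0.06  0.24  1.77 -0.    1.13 -0.19]
1 blue 240 [-0.06  0.11  1.64 -0.    1.39 -0.19]
1 red 83 [-0.42 -0.07  2.1  -0.    1.11 -0.5 ]
1 red 240 [-0.42 -0.22  1.96 -0.    1.4  -0.5 ]
1 red 83 [ 0.04  0.23  1.78 -0.    1.13 -0.09]
1 red 240 [ 0.04  0.1   1.65 -0.    1.39 -0.09]
-1 green 83 None
-1 green 240 None
-1 green 83 [-0.25  0.29  1.7  -0.    1.14  2.76]
-1 green 240 [-0.25  0.17  1.58 -0.    1.4   2.76]
-1 white 83 [-0.16 -0.14  2.17 -0.    1.12  2.89]
-1 white 240 [-0.16 -0.3   2.02 -0.    1.42  2.89]
-1 white 83 [-0.16  0.26  1.75 -0.    1.14  2.85]
-1 white 240 [-0.16  0.13  1.62 -0.    1.39  2.85]
-1 blue 83 [-0.3  -0.13  2.15 -0.    1.12  2.75]
-1 blue 240 [-0.3  -0.28  2.01 -0.    1.42  2.75]
-1 blue 83 None
-1 blue 240 None
-1 red 83 [-0.42 -0.07  2.1  -0.    1.11  2.64]
-1 red 240 [-0.42 -0.22  1.96 -0.    1.4   2.64]
-1 red 83 None
-1 red 240 None
```

View pics/side_ov.png

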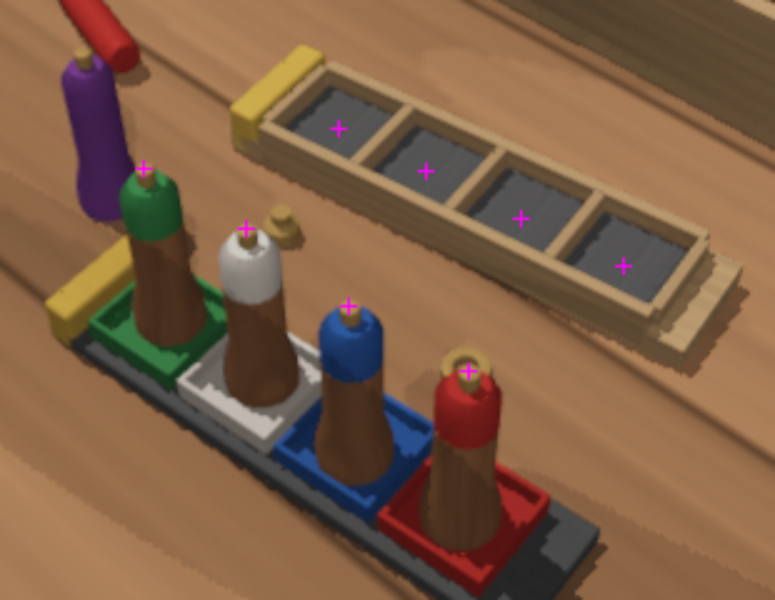

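The side view agrees with the top measurements: the projected studs land on the real ones within 1–2 mm, and the pocket marks are centred on the floors. I'll start with red.

```bash
cat > pp.py <<'E'
from h import *; from plan import *
from station import robot
ZP=84; ZH=250
def st(msg):
    s=robot.state();print(msg,"t%.1f"%s["time_s"],np.round(s["tool_pos"],1),"F",np.round(s["force"],1),"w %.3f"%s["grip_width"])
def pick(n):
    P=studs[n]; robot.move_pose([*P,ZH],q(pb[2])); robot.move_straight([*P,ZP],120); st("down")
    robot.close_gripper(); st("closed")
    robot.move_straight([*P,ZH+10],120); st("lifted")
def place(n,off=(0,0)):
    P=np.array(pock[n])+off; robot.move_straight([*P,ZH+10],200,q(pr[2]))
    robot.move_straight([*P,ZP+15],150); st("above")
    hit=robot.move_straight([*P,ZP-3],25,contact_N=5); st("hit %s"%hit)
    robot.release(); st("open"); robot.move_straight([*P,ZH],150)
def snap(tag):
    for n in("top","side"): cv2.imwrite(f"pics/{n}_{tag}.png",robot.read_camera(n)[:,:,::-1])
E
python3 - <<'E'
from pp import *
pick("red"); snap("r1")
E
```

```text
down t3.5 [ 477.5 -152.9   84.9] F [-0.6  0.9 -0.7] w 1.001
closed t4.6 [ 476.8 -152.6   84. ] F [-0.3  0.1 -0.6] w 0.311
lifted t6.2 [ 476.4 -152.4  258.9] F [ 1.   0.4 -0.8] w 0.312
```

View pics/side_r1.png

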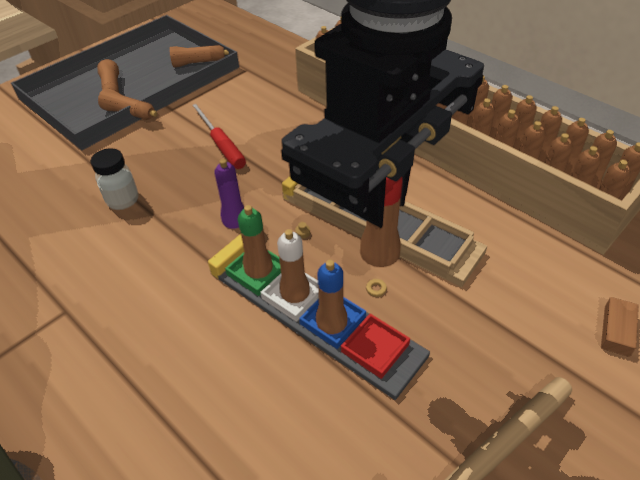

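Red is held upright at a width of about 30 mm, with its butt near (380,255) in the side view. The other three are undisturbed. Placing it now.

```bash
python3 - <<'E'
from pp import *
place("red"); st("up"); robot.move_pose([*studs["blue"],ZH],q(pb[2])); snap("r2")
E
```

```text
above t9.1 [638.   81.5 100.4] F [ 0.4  0.5 -0.9] w 0.311
hit True t9.7 [636.9  81.5  83.8] F [ 0.1 -0.5  3.4] w 0.307
open t10.9 [636.   81.4  82.8] F [ 1.2  0.1 -1.1] w 0.999
up t12.1 [636.3  81.5 248.4] F [0.1 0.4 1.2] w 1.001
```

View pics/side_r2.png

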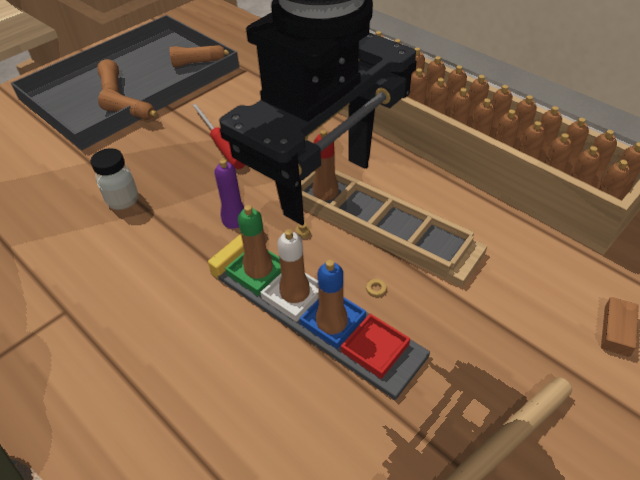

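View pics/top_r2.png

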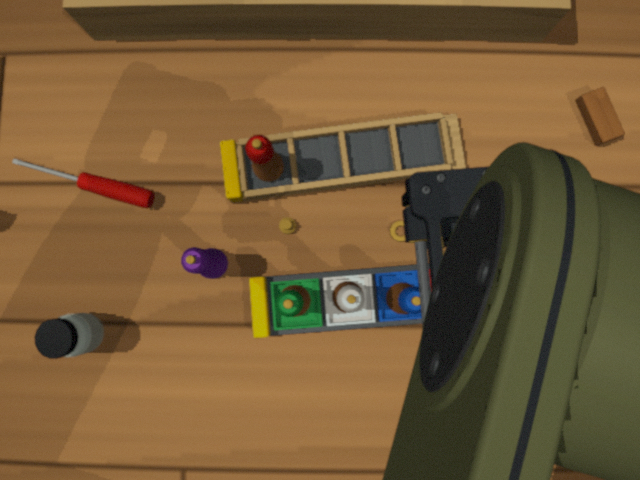

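Red stands in the pocket next to yellow, with its stud at about (257,143) in the top view. I'll check that stud numerically and move blue.

```bash
python3 - <<'E'
from pp import *
c=robot.calibration("top")
s=unproj(c,[[257,143]],131)[0];d=s[:2]-np.array(pr[:2]);t=pr[2];print("red in rack frame",d@[np.cos(t),np.sin(t)],d@[-np.sin(t),np.cos(t)])
pick("blue"); place("blue"); robot.move_pose([*studs["white"],ZH],q(pb[2])); st("over white"); snap("b")
E
```

```text
red in rack frame -0.9572066376927799 97.40048168698253
down t15.0 [469.4 -89.8  84.9] F [ 0.4  0.4 -0.3] w 1.001
closed t16.0 [468.7 -89.6  84. ] F [0.5 0.5 0.2] w 0.312
lifted t17.6 [468.3 -89.5 258.9] F [ 0.   0.5 -1. ] w 0.311
above t20.0 [646.9  16.  100.5] F [ 0.6  0.2 -0.3] w 0.312
hit True t20.6 [645.7  16.2  83.8] F [-0.3 -0.4  3.1] w 0.311
open t21.8 [644.9  16.2  82.9] F [-0.2  0.1  0.5] w 0.997
over white t23.8 [470.6 -21.5 250. ] F [-0.3 -0.1  0.7] w 0.997
```

View pics/top_b.png

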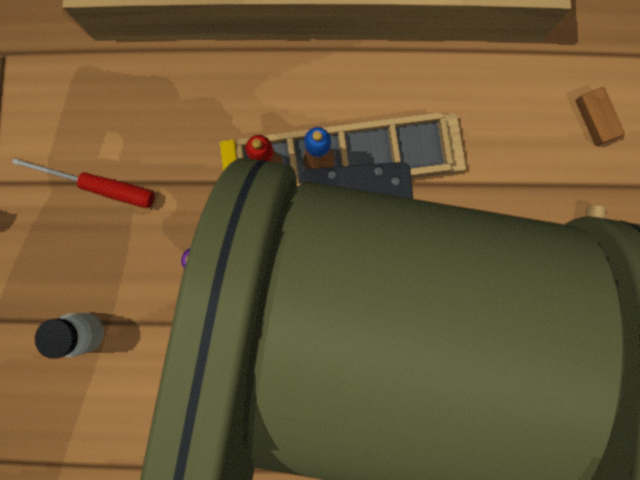

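View pics/side_b.png

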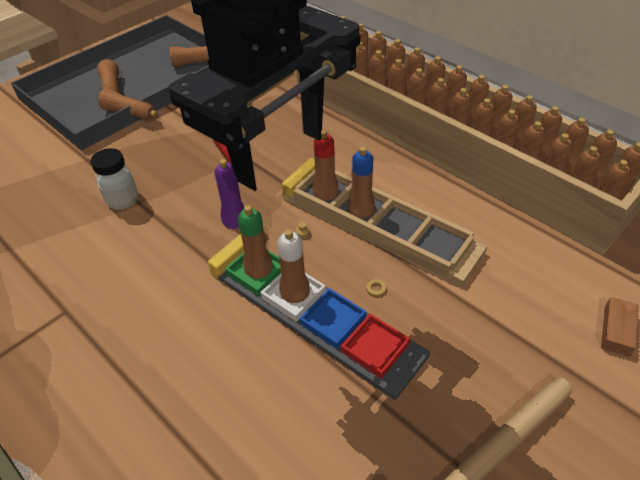

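Red and blue stand upright in pockets 1 and 2 (side-view studs at about (325,136) and (362,150)), and white and green are unmoved. White and green are next.

```bash
python3 - <<'E'
from pp import *
pick("white"); place("white"); robot.move_pose([*studs["green"],ZH],q(pb[2])); st("over green"); snap("w")
E
```

```text
down t25.7 [470.8 -21.6  84.9] F [-0.6 -0.4 -0.1] w 1.001
closed t26.7 [470.1 -21.5  83.9] F [-0.1  0.  -0.3] w 0.308
lifted t28.3 [469.7 -21.4 258.9] F [ 0.1 -0.3 -1.1] w 0.313
above t30.6 [655.7 -49.4 100.5] F [ 0.9 -0.4 -1.1] w 0.310
hit True t31.2 [654.8 -49.2  83.8] F [-0.2  0.4  3.2] w 0.310
open t32.4 [654.  -49.1  82.9] F [-0.1 -0.5 -0.3] w 0.999
over green t34.5 [465.6  44.5 250.1] F [ 0.5  0.2 -0.2] w 0.996
```

View pics/side_w.png

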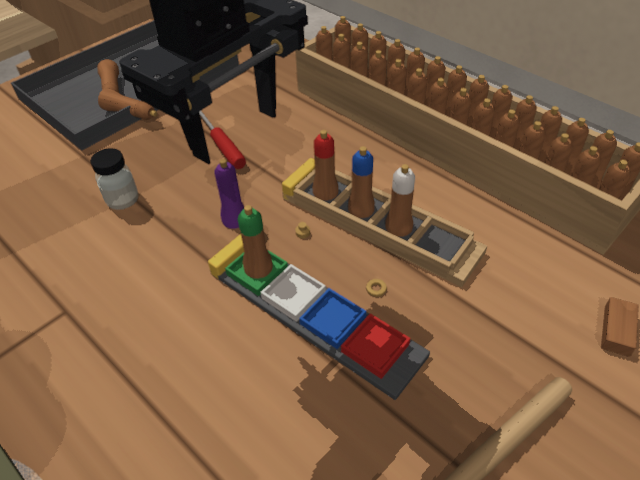

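White stands in pocket 3, with its stud at about (403,170) in the side view. Green is untouched. Moving green, then retreating for a clear final view.

```bash
python3 - <<'E'
from pp import *
pick("green"); place("green"); robot.goto_joints([-1.286,0.0,1.5,0,1.367,-0.083]); st("away"); snap("end")
im=cv2.imread("pics/top_end.png"); cv2.imwrite("pics/z_end.png",cv2.convertScaleAbs(cv2.resize(im[105:205,212:476],None,fx=3,fy=3,interpolation=cv2.INTER_CUBIC),alpha=1.6))
E
```

```text
down t36.4 [465.6  44.7  84.9] F [-0.6  0.1  0.1] w 0.998
closed t37.5 [464.9  44.7  83.9] F [-0.3 -0.1  0.2] w 0.308
lifted t39.1 [464.4  44.7 258.9] F [-0.   0.5 -0.4] w 0.310
above t41.7 [ 664.7 -114.9  100.5] F [-0.3  0.8 -1.5] w 0.311
hit True t42.3 [ 663.5 -114.6   83.7] F [ 0.5 -0.3  2.1] w 0.312
open t43.5 [ 662.7 -114.4   83. ] F [-0.5  0.8 -0.2] w 1.001
away t47.2 [ 246.4 -647.5  405.6] F [ 0.1 -0.7 -0.3] w 0.997
```

View pics/side_end.png

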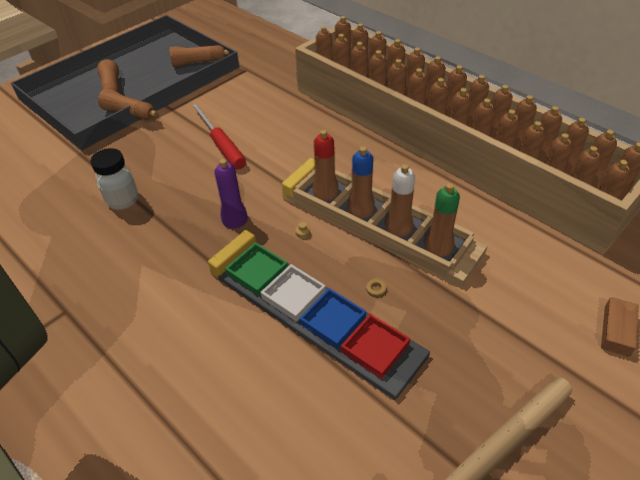

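View pics/z_end.png

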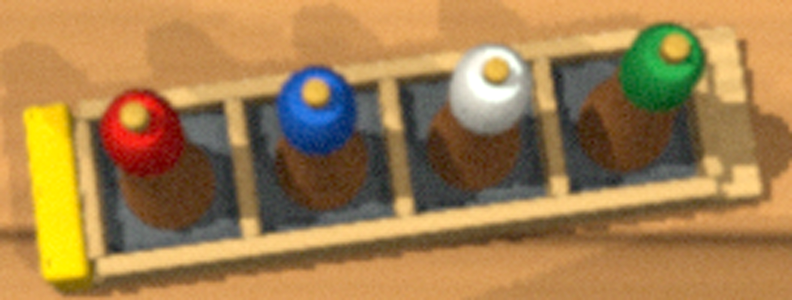

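```bash
python3 - <<'E'
from pp import *
def rep(n,uv):
    S=unproj(robot.calibration(n),uv,131)[:,:2]-np.array(pr[:2]);t=pr[2];print(n,np.round(np.c_[S@[np.cos(t),np.sin(t)],S@[-np.sin(t),np.cos(t)]],1).tolist())
rep("top",[(212+x/3-.33,105+y/3-.33) for x,y in((135,115),(316,92),(496,69),(676,46))])
rep("side",[(324,134),(363,152),(404,169),(448,188)])
robot.close_job()
E
```

```text
top [[-0.9, 97.8], [-1.1, 32.3], [-1.1, -32.9], [-0.9, -98.6]]
side [[-4.7, 93.7], [-7.0, 27.3], [-5.9, -35.8], [-6.0, -99.7]]
the job is handed in; nothing more can be done
```

All four handles are in the pocket rack in reverse order and the job is handed in. From the yellow end they stand red, blue, white, green; on the drying board they started green, white, blue, red. The last robot clock reading before hand-in was 47.2 s of the 109 s allowed.

- **Picking and placing:** Each handle was gripped on its straight section with the jaws across the row. It was then lifted over the others and lowered until touch. All four touched down at the expected height (TCP 83.7–83.8 mm, against 83.9–84.0 mm when gripped). The gripper then opened fully and the arm moved clear.
- **Top camera check:** The studs are within about 1.5 mm of the pocket centres in both rack directions.
- **Side camera check:** Rough readings by eye disagreed with the top camera by up to about 6 mm, offset in one direction. They put blue up to 7 mm off centre, still inside the 13 mm tolerance. I relied on the top camera because its stud readings were taken from a magnified picture.
- **Upright and undisturbed:** In the final pictures every handle stands upright. The purple look-alike and the other objects appear undisturbed.

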